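Line up the spot plates and poise the pipette

TASK

First nudge the three white porcelain spot plates into an even, straight row on the grey board, one squarely centred in each white outline. Then draw the taller of the two pipettes up out of its stand, turn it to a slant of 45 degrees with the plunger end uppermost and keep it raised with its tip a few centimetres above the centre of the middle plate. Finish while still holding it there, and leave the shorter pipette, the bottle, the slide box and the tube rack undisturbed.

Things in the scene. Friction and masses are not known exactly. Their poses are not given: they have to be found in the camera images.
- board: Flat grey board fixed on the bench, 240 (its x) by 290 (its y) by 4 mm thick, upper face 4 mm above the bench, with three white outlines in a row along its y, 90 mm apart. Origin: centre of its underside; z up.
- place_left (a point): Centre of the +y outlined place, on the board's upper face; axes as the board's. The white outline is a rectangle 66 (x) by 42 (y) mm inside its line, so it shows 3 mm all round a plate that lies centred.
- place_mid (a point): Centre of the middle outlined place, on the board's upper face; axes as the board's. The white outline is a rectangle 66 (x) by 42 (y) mm inside its line, so it shows 3 mm all round a plate that lies centred.
- place_right (a point): Centre of the -y outlined place, on the board's upper face; axes as the board's. The white outline is a rectangle 66 (x) by 42 (y) mm inside its line, so it shows 3 mm all round a plate that lies centred.
- plate_a: White porcelain spot plate, loose on the board, a block 60 (its x) by 36 (its y) by 14 mm high with six shallow wells on top, about 70 g; all three are identical. Origin: centre of its underside; z up.
- plate_b: White porcelain spot plate, loose on the board, a block 60 (its x) by 36 (its y) by 14 mm high with six shallow wells on top, about 70 g; all three are identical. Origin: centre of its underside; z up.
- plate_c: White porcelain spot plate, loose on the board, a block 60 (its x) by 36 (its y) by 14 mm high with six shallow wells on top, about 70 g; all three are identical. Origin: centre of its underside; z up.
- stand: White pipette stand fixed on the bench: foot 90 (its x) by 200 (its y) by 10 mm, end cheeks at y +-90 mm, level bar 50 (x) by 190 (y) by 25 mm, its top 90 mm above the bench. Bar: three 15 mm through holes at x 0, y -55, 0, +55 mm; the middle one is empty, the pipettes are in the outer ones, either way round. Origin: centre of the foot's underside; z up.
- pipette: Taller pipette, 164 mm long, 90 g, loose, upright in the stand. Origin: lowest point of its tip; z runs up to the plunger. Clear shaft up to 9.6 mm across, z 0 to 70; grey straight handle 22 (x) by 26 (y) mm, z 70 to 150; plunger with 18 mm button to z 164. In the stand the handle rests on the bar: tip 20 mm above the bench, handle 90 to 170, top 184; lifts straight out.
- pipette_tip (a point): The lowest point of the taller pipette's tip (the origin of body pipette, same axes).
- short_pipette: The shorter pipette (total 129 mm, handle from z 70 to 115 mm, otherwise like the taller one), upright in the other outer hole of the stand; its button's top is 149 mm above the bench. Origin: the lowest point of its tip. A bystander.
- wash_bottle: White capped plastic bottle, 60 mm across, 130 mm high, loose. Origin: centre of its underside. A bystander.
- slide_box: Closed red and orange slide box, 92 (x) by 122 (y) by 48 mm high, loose. Origin: centre of its underside. A bystander.
- tube_rack: Blue rack 80 (x) by 120 (y) by 45 mm high with small tubes standing up to 63 mm, loose. Origin: centre of its underside. A bystander.
Mind the look-alikes: they are no part of the job. What is shaped like the plate_b but brown is not meant. What is shaped like the plate_a but green is not meant.

How it is judged:
By the outcome, as a careful person would: the job done as asked, in the order asked, and still so for the second after the job is handed in, while the arm keeps its last pose, push and grip.
It also fails if it takes over 72 s, if anything falls off the work surface, if the arm or the gripper's body presses on something with over 40 N, if the wrist force passes 120 N, or if a joint passes its speed limit or range.

ROBOT

A 6-joint arm with a two-finger parallel gripper is mounted at the origin on the work surface. World frame = base frame: x ahead of the robot, y to its left, z up, the work surface at z = 0. Lengths are in m, angles in rad, forces in N, time in s.
With the tool pointing down it reaches from about 0.275 to 0.75 m from the base axis. Payload 10.2 kg.
Tool frame: the origin (TCP) lies midway between the tips of the shut fingers; the grasp point (between the pads) lies 19 mm behind it (env.hold_point_z is the distance from the TCP to the grasp point, in m); x points along the fingers, z is the direction in which the jaws open and shut, and the axes are right-handed (so a half turn about x gives the same grasp; the last joint's range is limited). The gripper opens to 85 mm and grips with 20 to 120 N. Pads are 22 mm wide; open, the fingers measure 114 mm over their backs; the gripper's body (76 mm by 85 mm) begins 54 mm behind the grasp point. The pads swing forward as they close: fully open they stand 13 mm farther back than shut.
Start: joints at [-1.441, 0.313, 1.498, -0, 1.331, -0.223], TCP at [0.181, -0.493, 0.204] pointing down, gripper open.
Joint ranges: [-2.94, 2.94], [-0.97, 2.17], [0.19, 2.56], [-1.23, 4.37], [0.02, 3.11], [-2.88, 2.88]. Speed limits (rad/s): [2.39, 2.39, 3.01, 3.14, 3.14, 3.14].

INTERFACE

Orientations are given as a unit quaternion [x, y, z, w].
In Python, from bench import env, kinematics, monitor, eyes, job gives the robot as it stands. The module is installed in compiled form; this text tells all that it offers. Calls block until the motion is done:
- env.reach(position, orientation): joint-space move of the TCP to a pose.
- env.movel(position, velocity=0.15, frame=None, guard=None): straight line of the TCP; frame=None keeps the orientation; velocity is the mean speed in m/s. With guard (N) it stops when the force on the tool has changed by that much, and returns True; else False.
- env.set_joints(angles): joint-space move.
- env.release() and env.close_gripper(effort=None): open the fingers fully, or close them until they stop; effort is the grip in N (None keeps the last).
- env.hold(seconds).
- kinematics.ik(position, orientation): joint angles nearest the present ones, or None.
- monitor.sense(): the state.
- eyes.grab_frame(name): name is "scene" or "top"; returns a dict with "frame" (400x640x3 uint8, red, green, blue), "mtx" (3x3 intrinsics, pixels), "view" (4x4, takes a point from world to camera coordinates). Camera axes: x right, y down, z forward; pixel columns grow to the right and rows downward; lengths in m; the calibration is good to about 2 mm. A picture is of the moment at which its call begins. There is no depth.
A pose or a line that the arm cannot do raises env.MotionError and nothing moves.
- job.hand_in(): hands the job in, once; it reports no verdict.
The state is a dict: "clock": time; "joints": joint angles; "qvel": joint speeds; "joint_efforts": joint torques, N m; "position": TCP position; "ee_rot": TCP orientation; "contact_force": force on the tool from outside, world axes, zero at the start; "ft_torque": the same for the moment, N m; "finger_gap": opening from 0.0 (shut) to 1.0 (fully open).
Only numpy, scipy, OpenCV 4.12 (cv2) and the standard library are available. Lean on these libraries where they do the work, as an engineer would, in place of code of your own. Each camera call takes 0.05 s, during which the arm holds its last target. There are 200 camera calls.

## Working session

There is one attempt and no reset: what is moved stays moved. The work goes in short steps, each a Python script; the robot and the scene stay as the last script left them, time stands still between calls to the robot, and variables do not carry over. Pictures are saved under pics/ and viewed, about 8 in all and at most 12, crops included, and the job is handed in when it is done.

```bash
mkdir -p pics; python3 - <<'E'
from bench import env,monitor,eyes
import cv2,numpy as np
for n in("scene","top"):
    f=eyes.grab_frame(n); cv2.imwrite(f"pics/{n}0.png",f["frame"][:,:,::-1]); np.savez(f"{n}0.npz",**f)
    print(n,f["mtx"].round(1).tolist(),f["view"].round(3).tolist())
print(monitor.sense()["clock"],env.hold_point_z)
E
```

```text
scene [[378.5, 0.0, 322.4], [0.0, 378.5, 206.3], [0.0, 0.0, 1.0]] [[-0.546, 0.838, 0.015, 0.353], [0.467, 0.319, -0.825, -0.25], [-0.696, -0.443, -0.565, 1.455], [0.0, 0.0, 0.0, 1.0]]
top [[464.2, 0.0, 323.5], [0.0, 464.2, 198.9], [0.0, 0.0, 1.0]] [[-0.058, -0.998, 0.004, 0.011], [-0.973, 0.056, -0.223, 0.61], [0.223, -0.017, -0.975, 1.144], [0.0, 0.0, 0.0, 1.0]]
0.1 0.0187
```

View pics/scene0.png

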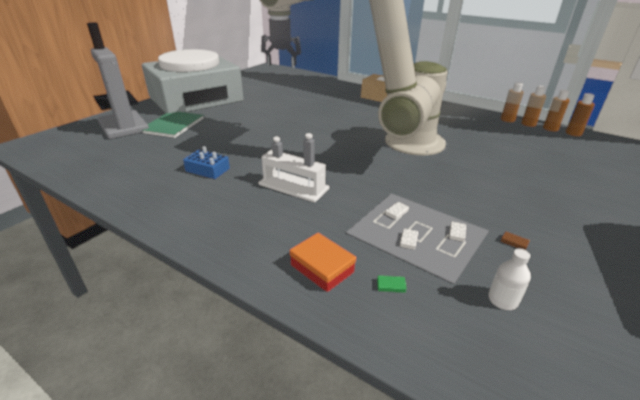

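View pics/top0.png

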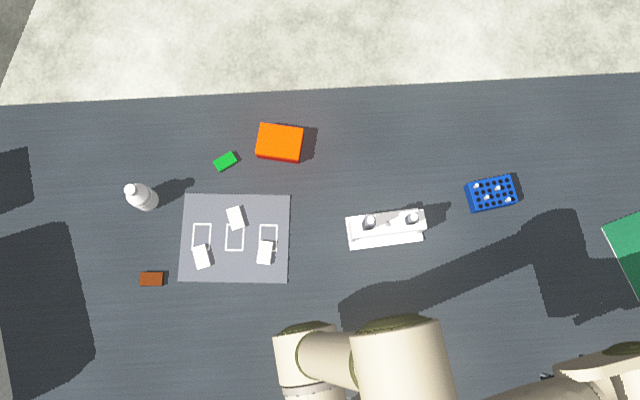

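The scene view shows the white plates at (398,211), (409,239) and (458,231). The look-alikes are green at (392,284) and brown at (515,240), so I leave those alone. The pipette with the top at (309,135) is the taller one; the other, at (278,142), is shorter. Next I measure and confirm this in one enlarged crop.

```bash
cat > h.py <<'E'
import cv2,numpy as np
from scipy.optimize import least_squares
S=4
def ray(f,p):
    R=f["view"][:3,:3];t=f["view"][:3,3]
    d=np.c_[np.atleast_2d(p),np.ones(len(np.atleast_2d(p)))]@np.linalg.inv(f["mtx"]).T@R
    return -R.T@t,d
def plane(f,p,z):
    c,d=ray(f,p); return (c+d*((z-c[2])/d[:,2])[:,None])[:,:2]
def proj(f,P):
    P=np.atleast_2d(P)@f["view"][:3,:3].T+f["view"][:3,3]
    q=P@f["mtx"].T; return q[:,:2]/q[:,2:]
def up(img): return cv2.resize(img,None,fx=S,fy=S,interpolation=cv2.INTER_CUBIC)
def unup(p): return (np.asarray(p,float)+.5)/S-.5
def rect(pts):
    """minAreaRect in mm on the plane -> centre, long axis yaw (mod pi), sizes"""
    (cx,cy),(w,h),a=cv2.minAreaRect((pts*1000).astype(np.float32))
    if w<h: w,h,a=h,w,a+90
    return np.array([cx,cy])/1000,np.radians(a),(w,h)
def board(f):
    g=up(f["frame"]).astype(int).mean(2)
    m=(g>100).astype(np.uint8); m[:, :160*S]=0; m[:,300*S:]=0; m[:180*S]=0; m[290*S:]=0
    m=cv2.morphologyEx(m,cv2.MORPH_OPEN,np.ones((9,9)))
    c=max(cv2.findContours(m,0,1)[0],key=cv2.contourArea)[:,0]
    return rect(plane(f,unup(cv2.convexHull(c)[:,0]),.004))
def plates(f,thr=200,k=25):
    g=up(f["frame"]).min(2)
    m=(g>thr).astype(np.uint8); m[:, :182*S]=0; m[:,288*S:]=0; m[:196*S]=0; m[282*S:]=0
    m=cv2.morphologyEx(m,cv2.MORPH_OPEN,cv2.getStructuringElement(cv2.MORPH_ELLIPSE,(k,k)))
    return [rect(plane(f,unup(c[:,0]),.018)) for c in cv2.findContours(m,0,1)[0] if cv2.contourArea(c)>100*S]
E
python3 - <<'E'
from h import *
f=dict(np.load("top0.npz")); s=dict(np.load("scene0.npz"))
print("cam",ray(f,[[0,0]])[0],ray(s,[[0,0]])[0])
print(f["frame"][238,180:300].mean(1).astype(int).tolist())
print("board",board(f))
for t in(170,200,225): print(t,*plates(f,t),sep="\n")
a=cv2.resize(f["frame"][185:290,170:435],None,fx=3,fy=3,interpolation=2)
b=cv2.resize(s["frame"][125:275,250:500],None,fx=3,fy=3,interpolation=2)[:,:795]
a=a[:,:750];c=np.vstack([a[:,:750],b[:,:750]]);c=cv2.resize(c,None,fx=.78,fy=.78) if c.shape[0]>600 else c
c=c[:600];cv2.imwrite("pics/crop1.png",c[:,:,::-1]);print(c.shape)
E
```

```text
cam [ 0.33939415 -0.00437275  1.25071643] [1.3219081  0.42880001 0.61132341]
[130, 183, 182, 182, 183, 185, 185, 186, 179, 181, 177, 189, 251, 254, 190, 177, 180, 180, 186, 183, 182, 185, 182, 181, 189, 180, 180, 177, 202, 255, 229, 180, 180, 179, 185, 183, 183, 181, 177, 184, 183, 184, 182, 182, 182, 230, 255, 204, 177, 185, 184, 184, 188, 181, 183, 186, 184, 186, 177, 185, 179, 187, 243, 255, 200, 178, 184, 183, 188, 182, 184, 184, 185, 186, 184, 181, 184, 182, 200, 255, 238, 183, 178, 181, 184, 184, 185, 186, 188, 190, 186, 183, 188, 183, 181, 211, 255, 203, 177, 180, 182, 182, 180, 179, 180, 184, 185, 182, 130, 90, 130, 135, 133, 131, 131, 129, 132, 132, 132, 133]
board (array([0.5441189 , 0.23573462]), np.float64(1.513315856249117), (385.2945556640625, 299.7598571777344))
170
(array([0.52868243, 0.21856378]), np.float64(1.5131783039788143), (283.4957580566406, 230.5893096923828))
200
(array([0.48366959, 0.30912741]), np.float64(0.251861069822219), (63.77791213989258, 37.88189697265625))
(array([0.48484369, 0.14076051]), np.float64(2.980949311897614), (63.527320861816406, 38.39095687866211))
(array([0.58306104, 0.21722424]), np.float64(0.2604419246572656), (63.779293060302734, 39.53217315673828))
225
(array([0.48370978, 0.30893512]), np.float64(0.25212923349923316), (61.692893981933594, 36.22535705566406))
(array([0.4848688 , 0.14054631]), np.float64(2.9754267147451166), (61.97461700439453, 36.59236145019531))
(array([0.58302808, 0.21679266]), np.float64(0.2708035354447073), (61.567325592041016, 37.165740966796875))
(597, 585, 3)
```

View pics/crop1.png

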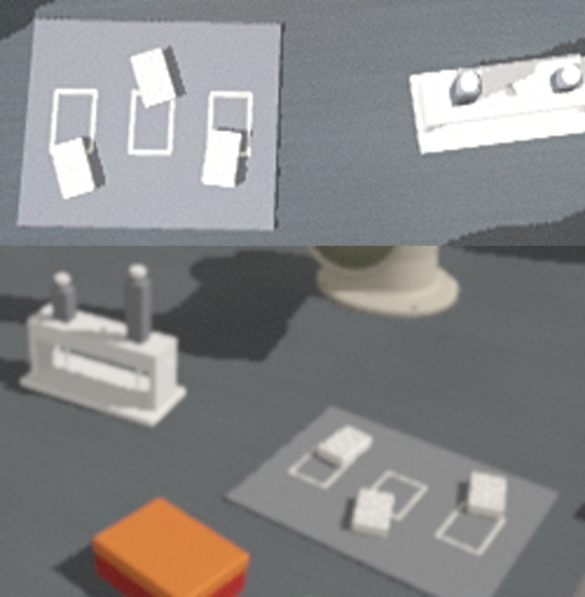

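Crop: the three white plates are at crop (73,168), (153,77) and (221,158), next to their outlines. The taller pipette is the stand's left (+y) one, with its button at about top-view pixel (370,221). The shorter one is at (411,218). Next: the refined board pose, outline offsets, pipette triangulation and IK checks.

```bash
sed -i 's/g>100/g>158/' h.py; cat >> h.py <<'E'
def outlines(f,bc,byaw):
    """medians of line pixels in board frame: edge positions of each outline, plates masked out"""
    g=up(f["frame"]).min(2); w=(g>218).astype(np.uint8)
    pl=cv2.morphologyEx(w,cv2.MORPH_OPEN,np.ones((25,25))); w[cv2.dilate(pl,np.ones((21,21)))>0]=0
    w[:, :184*S]=0; w[:,286*S:]=0; w[:198*S]=0; w[280*S:]=0
    p=plane(f,unup(np.argwhere(w)[:,::-1]),.004)-bc
    c,s=np.cos(byaw),np.sin(byaw); q=p@np.array([[c,-s],[s,c]])
    out=[]
    for i in(1,0,-1):
        r=q-[0,.09*i]
        def med(ax,sg,half):
            k=(abs(r[:,ax]-sg*half)<.006)&(abs(r[:,1-ax])<(.026 if ax else .015)); return round(1000*float(np.median(r[k,ax])),1) if k.sum()>60 else None
        out.append([med(0,1,.034),med(0,-1,.034),med(1,1,.022),med(1,-1,.022)])
    return out
def R2q(x,z):
    from scipy.spatial.transform import Rotation as Ro
    x=np.array(x,float);z=np.array(z,float);return Ro.from_matrix(np.c_[x,np.cross(z,x),z]).as_quat()
def down(yaw): # jaws along the short axis of a plate with yaw
    return R2q([0,0,-1],[-np.sin(yaw),np.cos(yaw),0])
E
python3 - <<'E'
from h import *
from bench import kinematics
f=dict(np.load("top0.npz")); s=dict(np.load("scene0.npz"))
bc,by,sz=board(f); by-=np.pi/2; print("board",bc,by,sz)
print(outlines(f,bc,by))
for a,b in(((370,221),(309,134.5)),((412,218),(278,141))):
    c1,d1=ray(f,[a]);c2,d2=ray(s,[b]);d1=d1[0];d2=d2[0]
    t=np.linalg.lstsq(np.c_[d1,-d2],c2-c1,rcond=None)[0];print("pip",c1+d1*t[0],c2+d2*t[1])
# stand mask
g=up(f["frame"]).min(2);m=(g>215).astype(np.uint8);m[:,:335*S]=0;m[:,435*S:]=0;m[:200*S]=0;m[255*S:]=0
hull=cv2.convexHull(np.vstack(cv2.findContours(m,0,1)[0]))[:,0];print("stand@.09",rect(plane(f,unup(hull),.09)))
for sg in(1,-1):
  z=sg*np.array([np.sin(.06),np.cos(.06),0])
  for th in(0,.3,-.3):
    print(kinematics.ik([.53,.22,.1],R2q([0,0,-1],z)),) if th==0 else None
    x=np.array([np.cos(np.pi/4),0,-np.sin(np.pi/4)])
    for az in (th,th+.4):
      x=np.array([np.cos(az)*.7071,np.sin(az)*.7071,-.7071]);z2=sg*np.array([-np.sin(az),np.cos(az),0])
      print(sg,az,kinematics.ik(np.r_[bc,.06]-x*.111,R2q(x,z2)))
E
```

```text
board [0.53304102 0.22118326] -0.07584123520716757 (289.7931823730469, 240.78933715820312)
[[34.5, None, 22.4, -22.7], [None, -34.8, 22.3, -22.8], [34.4, None, 22.2, -23.0]]
pip [ 0.52387277 -0.12787979  0.18440637] [ 0.52354687 -0.12731873  0.184285  ]
pip [ 0.53289107 -0.23553177  0.14080883] [ 0.5311592  -0.23284879  0.13994812]
stand@.09 (array([ 0.51968842, -0.17902576]), np.float64(1.6437348995062027), (202.64108276367188, 86.5754165649414))
[ 1.89369575e-01  5.15383475e-01  1.48261194e+00 -4.44089210e-16
  1.14359723e+00 -1.32142675e+00]
1 0 None
1 0.4 None
1 0.3 None
1 0.7 [-0.23912333  0.08510673  2.23767796  1.18586199  0.66330003  2.84818915]
1 -0.3 [ 0.55764735  0.25316041  2.02377094 -1.15233056  0.62523956  0.18360071]
1 0.10000000000000003 None
[ 1.89369575e-01  5.15383475e-01  1.48261194e+00 -4.44089210e-16
  1.14359723e+00  1.82016590e+00]
-1 0 None
-1 0.4 [-0.01308877  0.02932833  2.29878152  1.33254144  0.29643535 -0.05185544]
-1 0.3 [0.08281081 0.03486882 2.29294329 1.31538083 0.15813861 0.10371278]
-1 0.7 [-0.23912333  0.08510673  2.23767796  1.18586199  0.66330003 -0.2934035 ]
-1 -0.3 None
-1 0.10000000000000003 None
```

```bash
cat >> h.py <<'E'
def move_plate(src,syaw,dst,dyaw,zl=.004):
    from bench import env,kinematics,monitor
    qs,qd=down(syaw),down(dyaw); flip=np.array([qs[1]*0,0,0,0])
    def alt(y): return down(y+np.pi)
    j=kinematics.ik([*src,.1],qs)
    if j is None or abs(j[5])>1.7: qs,qd=alt(syaw),alt(dyaw)
    env.release(); env.reach([*src,.07],qs); env.movel([*src,zl],.1)
    env.close_gripper(25); g=monitor.sense()["finger_gap"]
    env.movel([*dst,zl],.06,frame=qd); env.release(); env.movel([*dst,.07],.15)
    s=monitor.sense(); print("gap",round(g,3),"F",np.round(s["contact_force"],1),"t",round(s["clock"],2))
E
python3 - <<'E'
from h import *
from bench import env,eyes,monitor
f=dict(np.load("top0.npz"))
bc,by,_=board(f); by-=np.pi/2
u=np.array([-np.sin(by),np.cos(by)])
P=[(p[0],(p[1]+np.pi/2)%np.pi-np.pi/2) for p in plates(f,225)]
P.sort(key=lambda p:p[0][1])
q0=monitor.sense()["joints"]
for (c,y),k in zip(P,(-1,0,1)): move_plate(c,y,bc+u*.09*k-u*.0002,by)
env.set_joints([-.6]+list(q0[1:]))
print(monitor.sense()["clock"])
for n in("top","scene"):
    f=eyes.grab_frame(n);np.savez(f"{n}1.npz",**f)
    r=(slice(185,290),slice(170,300)) if n=="top" else (slice(185,285),slice(340,500))
    cv2.imwrite(f"pics/{n}1.png",cv2.resize(f["frame"][r],None,fx=5,fy=5,interpolation=2)[:,:,::-1])
    if n=="top":
        print(board(f)); 
        for p in plates(f,225):
            d=p[0]-bc; print(p,"board-frame mm",1000*(d@[np.cos(by),np.sin(by)]),1000*(d@u))
        print(outlines(f,bc,by))
E
```

```text
gap -0.002 F [-0.8  0.6 -0.7] t 6.66
gap -0.004 F [-1.  -0.4 -0.7] t 11.3
gap -0.004 F [ 0.5 -0.2 -1.4] t 16.03
17.925
(array([0.53293378, 0.22124139]), np.float64(1.4950733359401285), (289.9841003417969, 241.24880981445312))
(array([0.4836904 , 0.30901407]), np.float64(0.2521574463620312), (62.09676742553711, 36.387271881103516)) board-frame mm -55.86356798933426 83.83911018920881
(array([0.48474396, 0.14063498]), np.float64(2.987671396805083), (62.174617767333984, 36.869197845458984)) board-frame mm -42.05519854545394 -83.97613539555401
(array([0.58296741, 0.21702003]), np.float64(0.2716052634461189), (62.00837707519531, 37.60411834716797)) board-frame mm 50.09831617674824 -0.36840544880932463
[[34.5, None, 22.4, -22.7], [None, -34.8, 22.3, -22.8], [34.4, None, 22.1, -23.0]]
```

View pics/top1.png

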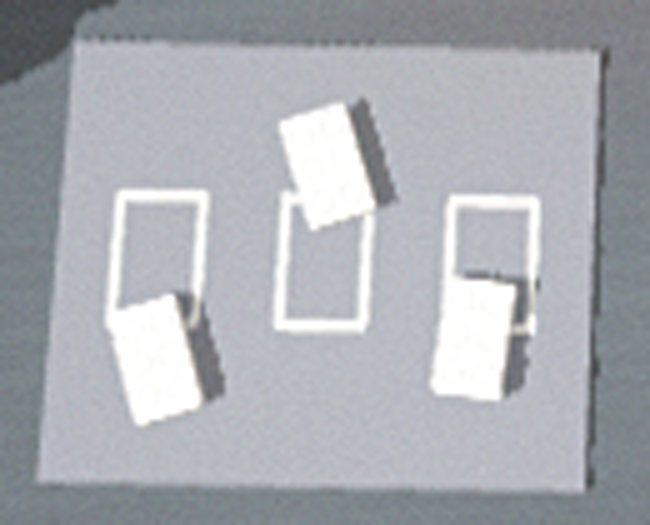

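The picture shows the plates exactly where they were, and the fingers shut on nothing. I'll find out where the tool really goes.

```bash
python3 - <<'E'
from h import *
from bench import env,eyes,monitor,kinematics
from scipy.spatial.transform import Rotation as Ro
src=np.array([.583,.217]);y=.265
def show(t):
    s=monitor.sense();print(t,np.round(s["position"],4),Ro.from_quat(s["ee_rot"]).as_matrix().round(2).tolist(),np.round(s["joints"],3),round(s["finger_gap"],3),round(s["clock"],2),np.round(s["contact_force"],1))
show("now")
env.reach([*src,.07],down(y));show("above")
print(env.movel([*src,.03],.1,guard=8));show("low")
fs=[eyes.grab_frame(n)["frame"][a:a+150,b:b+190] for n,a,b in(("scene",150,320),("top",150,170))]
cv2.imwrite("pics/dbg.png",cv2.resize(np.hstack(fs),None,fx=2,fy=2,interpolation=2)[:,:,::-1])
env.movel([*src,.07],.2)
E
```

```text
now [ 0.4882 -0.1923  0.2029] [[-0.0, 0.37, 0.93], [0.0, 0.93, -0.37], [-1.0, 0.0, -0.0]] [-0.599  0.314  1.498  0.     1.331 -0.224] 0.997 18.02 [-0.2  0.9 -0.9]
above [0.5834 0.2163 0.0703] [[0.0, -0.97, -0.26], [-0.0, -0.26, 0.97], [-1.0, -0.0, -0.0]] [ 0.167  0.646  1.346 -0.     1.148 -1.667] 0.999 19.65 [ 0.3 -0.7  0.6]
False
low [0.5833 0.2168 0.0303] [[0.0, -0.97, -0.26], [0.0, -0.26, 0.97], [-1.0, -0.0, -0.0]] [ 0.168  0.695  1.376  0.     1.07  -1.667] 1.001 20.2 [ 0.8 -0.2  0.7]
```

View pics/dbg.png

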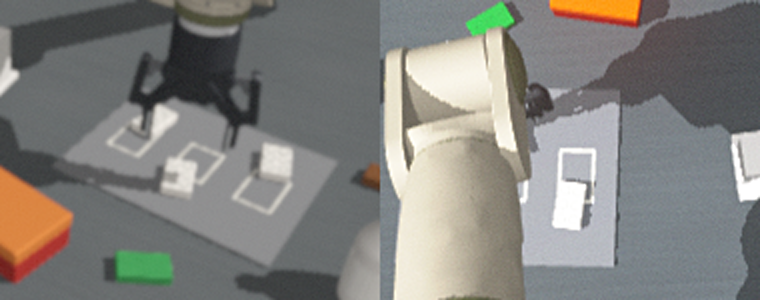

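The view is 2x: fingertips are at about scene (390,215) and (436,222), while the plate is at (409,239). I'll compare that with the projected expectation.

```bash
python3 - <<'E'
from h import *
s=dict(np.load("scene0.npz"))
z=np.array([-np.sin(.265),np.cos(.265),0])
for zz in(.03,.043,.06,.08,.1): 
    print(zz,proj(s,[np.r_[.583,.217,zz]+z*.0425,np.r_[.583,.217,zz]-z*.0425]).round(1).tolist())
E
```

```text
0.03 [[427.5, 236.9], [392.9, 229.9]]
0.043 [[428.4, 232.7], [393.5, 225.8]]
0.06 [[429.6, 227.2], [394.3, 220.3]]
0.08 [[431.1, 220.5], [395.3, 213.6]]
0.1 [[432.6, 213.6], [396.4, 206.9]]
```

```bash
python3 - <<'E'
from h import *
from bench import env,eyes,monitor,kinematics
env.close_gripper(25)
p=np.array([.59,.29])
env.reach([*p,.06],down(0))
print(monitor.sense()["finger_gap"],monitor.sense()["position"])
hit=env.movel([*p,.003],.05,guard=5); s=monitor.sense()
print(hit,np.round(s["position"],4),np.round(s["contact_force"],1),s["clock"])
f=eyes.grab_frame("scene"); cv2.imwrite("pics/dbg2.png",cv2.resize(f["frame"][120:290,320:520],None,fx=3.5,fy=3.5,interpolation=2)[:,:,::-1])
env.movel([*p,.06],.2)
E
```

```text
-0.002209023034871962 [0.58973288 0.29040158 0.05967762]
False [0.5902 0.2901 0.0034] [1.1 0.7 0.4] 23.1583
```

View pics/dbg2.png

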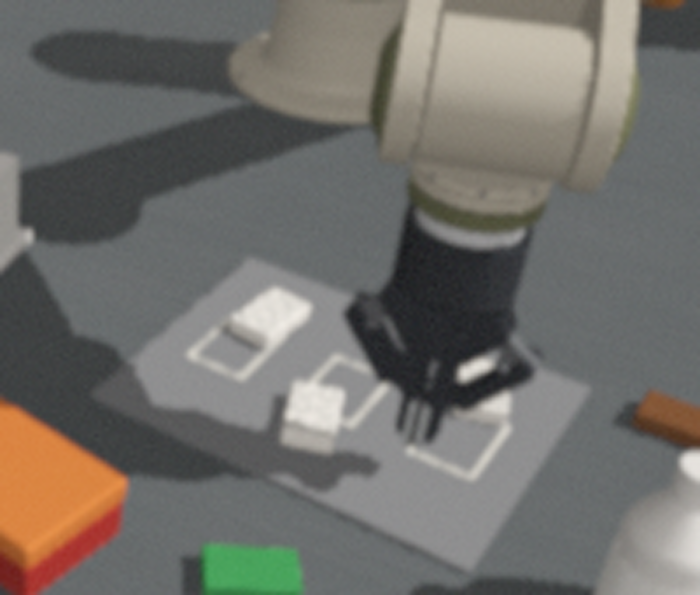

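The shut tips (crop (415,440)) are visibly clear of the board, with their shadow separate at (370,465). No contact was felt at a claimed z of 3 mm, so the reported TCP differs from the real fingertip. I'll touch down further under guard to measure the offset.

```bash
python3 - <<'E'
from h import *
from bench import env,eyes,monitor
s0=dict(np.load("scene0.npz"))
print("exp px",[proj(s0,[[.59,.29,.003+d]]).round(1).tolist() for d in(0,.01,.02,.03,.04)])
p=np.array([.59,.29])
env.movel([*p,.005],.15)
hit=env.movel([*p,-.05],.03,guard=5); s=monitor.sense()
print(hit,np.round(s["position"],4),np.round(s["contact_force"],1),s["clock"])
f=eyes.grab_frame("scene"); np.savez("scene2.npz",**f)
g=f["frame"][200:270,400:480].min(2)
env.movel([*p,.03],.2)
cv2.imwrite("pics/dbg3.png",cv2.resize(f["frame"][190:280,400:500],None,fx=5,fy=5,interpolation=2)[:,:,::-1])
E
```

```text
exp px [[[435.6, 254.2]], [[436.4, 251.1]], [[437.2, 247.9]], [[438.0, 244.7]], [[438.8, 241.4]]]
True [ 0.5899  0.29   -0.0236] [-2.4 -1.3  7.5] 25.1917
```

View pics/dbg3.png

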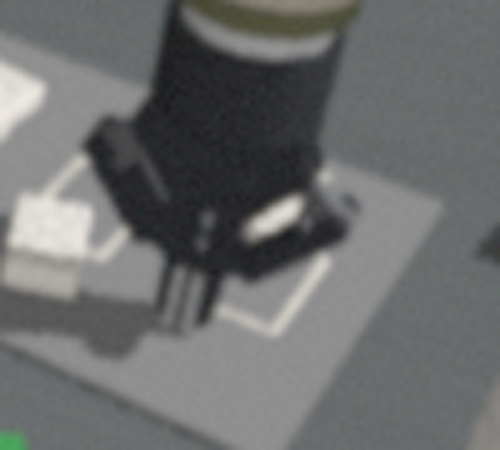

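Contact with the board (z = 4 mm) came at a reported z of -23.6 mm. The real fingertips are therefore about 27.6 mm behind the reported TCP, with lateral agreement good. I'll apply that offset and redo the plates.

```bash
python3 - <<'E'
from h import *
import h
src=open("h.py").read().replace("zl=.004","zl=-.022").replace(",.07]",",.02]").replace("; flip=np.array([qs[1]*0,0,0,0])","").replace("env.movel([*src,zl],.1)","env.movel([*src,zl],.1)")
open("h.py","w").write(src)
E
python3 - <<'E'
from h import *
from bench import env,eyes,monitor
f=dict(np.load("top1.npz"))
bc,by,_=board(dict(np.load("top0.npz"))); by-=np.pi/2
u=np.array([-np.sin(by),np.cos(by)])
P=[(p[0],(p[1]+np.pi/2)%np.pi-np.pi/2) for p in plates(f,225)]
P.sort(key=lambda p:-p[0][1])
for (c,y),k in zip(P,(1,0,-1)): move_plate(c,y,bc+u*.09*k-u*.0002,by)
# go above the taller pipette to clear the view
env.reach([.524,-.128,.23],down(.075+np.pi/2))
s=monitor.sense();print(s["clock"],s["joints"].round(2) if hasattr(s["joints"],"round") else s["joints"])
for n in("top","scene"):
    f=eyes.grab_frame(n);np.savez(f"{n}3.npz",**f)
    if n=="top":
        for p in plates(f,225):
            d=p[0]-bc; print(p,"board-frame mm",1000*(d@[np.cos(by),np.sin(by)]),1000*(d@u))
        cv2.imwrite("pics/top3.png",cv2.resize(f["frame"][180:290,170:430],None,fx=3,fy=3,interpolation=2)[:,:,::-1])
E
```

```text
gap 0.41 F [-0.5 -0.9  0.3] t 30.11
gap 0.412 F [-0.   0.1  0. ] t 33.93
gap 0.409 F [ 0.7 -0.6 -1.4] t 37.52
40.9167 [-0.46  0.33  1.41  0.    1.41  2.61]
(array([0.52793079, 0.13448584]), np.float64(3.071222217051921), (67.36378479003906, 39.56524658203125)) board-frame mm 1.4733979648415287 -86.83539525263232
(array([0.53123041, 0.22393768]), np.float64(3.072027556965561), (73.84720611572266, 38.91947555541992)) board-frame mm -2.0141019889729215 2.60932012829918
(array([0.53746118, 0.31331329]), np.float64(3.067431207240193), (74.46391296386719, 38.05126190185547)) board-frame mm -2.5730993393060237 92.20011090163057
```

View pics/top3.png

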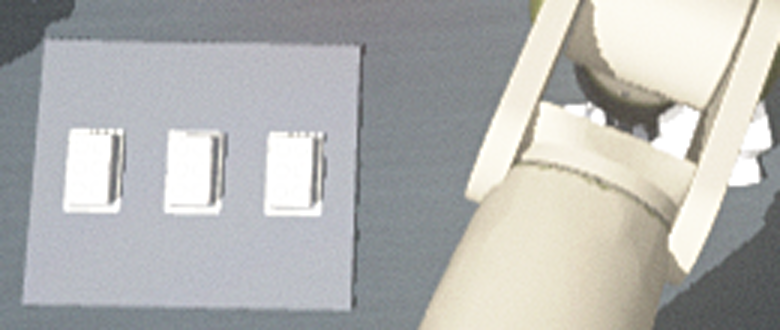

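The picture shows all three plates aligned and inside their outlines, at crop (93,170), (195,170) and (292,170). The outline now merges with the plates in the mask, so I'll measure the residual offsets with edge profiles rather than this rectangle.

```bash
cat >> h.py <<'E'
def profile(f,bc,by,k,ax,z,lo,hi,half,ch=None):
    """mean brightness across the plate along board axis ax (mm steps) in plane z about place k"""
    t=np.arange(lo,hi,1.)/1000; w=np.linspace(-half,half,25)/1000
    T,W=np.meshgrid(t,w,indexing="ij"); a,b=(T,W) if ax==0 else (W,T)
    b=b+.09*k; c,s=np.cos(by),np.sin(by)
    P=np.c_[(bc[0]+c*a-s*b).ravel(),(bc[1]+s*a+c*b).ravel(),np.full(a.size,z)]
    uv=proj(f,P).astype(np.float32).reshape(*T.shape,2)
    return cv2.remap(f["frame"].min(2).astype(np.float32),uv[...,0],uv[...,1],cv2.INTER_LINEAR).mean(1).astype(int).tolist()
E
python3 - <<'E'
from h import *
bc,by,_=board(dict(np.load("top0.npz"))); by-=np.pi/2
f=dict(np.load("top3.npz"));s=dict(np.load("scene3.npz"))
for k in(1,0,-1):
    print(k,"top -x edge -40..-20",profile(f,bc,by,k,0,.018,-40,-20,12))
    print(k,"top +x edge 20..40",profile(f,bc,by,k,0,.018,20,40,12))
    print(k,"top -y edge -28..-8",profile(f,bc,by,k,1,.018,-28,-8,20))
    print(k,"top +y edge 8..28",profile(f,bc,by,k,1,.018,8,28,20))
    print(k,"scene x-",profile(s,bc,by,k,0,.018,-40,-20,12)," x+",profile(s,bc,by,k,0,.018,20,40,12))
    print(k,"scene y-",profile(s,bc,by,k,1,.018,-28,-8,20)," y+",profile(s,bc,by,k,1,.018,8,28,20))
E
```

```text
1 top -x edge -40..-20 [214, 233, 240, 245, 247, 242, 236, 237, 244, 250, 252, 254, 254, 254, 254, 254, 254, 253, 254, 254]
1 top +x edge 20..40 [254, 254, 254, 254, 254, 254, 254, 254, 254, 248, 238, 228, 230, 233, 232, 215, 199, 188, 184, 181]
1 top -y edge -28..-8 [166, 188, 193, 177, 151, 131, 120, 119, 131, 150, 177, 208, 236, 250, 254, 254, 254, 254, 254, 254]
1 top +y edge 8..28 [254, 254, 254, 254, 254, 253, 253, 253, 254, 254, 254, 251, 240, 223, 204, 190, 182, 180, 181, 182]
1 scene x- [146, 149, 152, 157, 162, 168, 174, 180, 187, 192, 198, 202, 206, 209, 211, 212, 213, 213, 213, 213]  x+ [212, 212, 211, 209, 207, 204, 199, 194, 188, 182, 176, 171, 166, 162, 159, 156, 154, 151, 149, 146]
1 scene y- [140, 138, 136, 134, 132, 132, 135, 141, 150, 161, 173, 184, 194, 201, 206, 209, 211, 212, 213, 213]  y+ [213, 213, 213, 213, 214, 215, 217, 219, 221, 222, 220, 216, 209, 202, 197, 194, 193, 190, 185, 177]
0 top -x edge -40..-20 [216, 229, 243, 252, 251, 249, 243, 235, 227, 236, 246, 254, 254, 254, 254, 254, 254, 254, 254, 254]
0 top +x edge 20..40 [254, 254, 254, 254, 254, 254, 
[... 977 characters left out ...]
02, 190, 188, 186]
-1 top -y edge -28..-8 [146, 148, 168, 193, 199, 175, 148, 132, 132, 140, 169, 207, 237, 248, 254, 254, 254, 254, 254, 254]
-1 top +y edge 8..28 [254, 254, 254, 254, 254, 254, 254, 254, 254, 254, 254, 254, 253, 250, 238, 221, 205, 194, 187, 185]
-1 scene x- [148, 151, 155, 159, 165, 170, 176, 183, 189, 194, 199, 204, 207, 210, 212, 213, 214, 214, 214, 214]  x+ [211, 210, 209, 207, 205, 203, 199, 195, 190, 185, 179, 174, 168, 164, 159, 156, 153, 150, 147, 144]
-1 scene y- [141, 141, 141, 140, 140, 141, 143, 146, 152, 159, 168, 179, 189, 197, 204, 209, 212, 213, 214, 215]  y+ [215, 215, 215, 215, 215, 216, 218, 220, 222, 223, 223, 222, 219, 215, 211, 206, 201, 196, 193, 189]
```

Edge profiles: the -y edges are at -17.8 mm for all three plates (ideal -18), and the +x edges at about 30 mm (ideal 30). The scene view gives equal x for all three within 0.3 mm. That is centred well enough, so I go for the pipette and first look for a feasible slant pose.

```bash
python3 - <<'E'
from h import *
from bench import kinematics,monitor
bc,by,_=board(dict(np.load("top0.npz")))
lo=np.array([-2.94,-.97,.19,-1.23,.02,-2.88]);hi=np.array([2.94,2.17,2.56,4.37,3.11,2.88])
for y in(.075+np.pi/2,.075-np.pi/2):
  for z in(.1034,.2234): print("grasp",y,z,np.round(kinematics.ik([.524,-.128,z],down(y)),2))
for az in np.arange(-3.1,3.1,.3):
  x=np.array([np.cos(az),np.sin(az),-1])*np.sqrt(.5)
  for ang in(0,np.pi/2,np.pi,-np.pi/2):
    h=np.array([-np.sin(az),np.cos(az),0]);v=np.cross(x,h);z=np.cos(ang)*h+np.sin(ang)*v
    js=[kinematics.ik(np.r_[bc,t]-x*.0834,R2q(x,z)) for t in(.058,.12)]
    if all(j is not None for j in js): print(round(az,2),round(ang,2),np.round(js[0],2),np.round(js[1],2),"margin",round(min(min((j-lo).min(),(hi-j).min()) for j in map(np.array,js)),2))
E
```

```text
grasp 1.6457963267948965 0.1034 [-0.46  0.44  1.59 -0.    1.11  2.61]
grasp 1.6457963267948965 0.2234 [-0.46  0.33  1.42  0.    1.39  2.61]
grasp -1.4957963267948966 0.1034 [-0.46  0.44  1.59 -0.    1.11 -0.53]
grasp -1.4957963267948966 0.2234 [-0.46  0.33  1.42 -0.    1.39 -0.53]
-2.2 0 [ 0.42  1.18  0.43 -0.45  2.2   0.9 ] [ 0.42  1.16  0.31 -0.5   2.32  0.82] margin 0.12
-2.2 1.57 [ 0.42  1.18  0.43 -0.45  2.2   2.47] [ 0.42  1.16  0.31 -0.5   2.32  2.39] margin 0.12
-2.2 3.14 [ 0.42  1.18  0.43 -0.45  2.2  -2.24] [ 0.42  1.16  0.31 -0.5   2.32 -2.32] margin 0.12
-2.2 -1.57 [ 0.42  1.18  0.43 -0.45  2.2  -0.67] [ 0.42  1.16  0.31 -0.5   2.32 -0.75] margin 0.12
-1.9 0 [ 0.5   1.04  0.7  -0.55  1.98  0.76] [ 0.5   1.    0.62 -0.58  2.07  0.69] margin 0.43
-1.9 1.57 [ 0.5   1.04  0.7  -0.55  1.98  2.33] [ 0.5   1.    0.62 -0.58  2.07  2.26] margin 0.43
-1.9 3.14 [ 0.5   1.04  0.7  -0.55  1.98 -2.38] [ 0.5   1.    0.62 -0.58  2.07 -2.46] margin 0.42
-1.9 -1.57 [ 0.5   1.04  0.7  -0.55  1.98 -0.81] [ 0.5   1.    0.62 -0.58  2.07 -0.88] margin 0.43
-1.6 0 [ 0.56  0.91  0.97 -0.64  1.74 
[... 4543 characters left out ...]
0.04  0.96  0.7   0.42  2.16  2.19] margin 0.51
2.6 1.57 [-0.04  1.    0.77  0.39  2.05 -2.58] [-0.04  0.96  0.7   0.42  2.16 -2.53] margin 0.3
2.6 3.14 [-0.04  1.    0.77  0.39  2.05 -1.01] [-0.04  0.96  0.7   0.42  2.16 -0.96] margin 0.51
2.6 -1.57 [-0.04  1.    0.77  0.39  2.05  0.56] [-0.04  0.96  0.7   0.42  2.16  0.61] margin 0.51
2.9 0 [0.05 1.14 0.51 0.27 2.24 1.95] [0.05 1.11 0.41 0.3  2.37 2.  ] margin 0.22
2.9 1.57 [ 0.05  1.14  0.51  0.27  2.24 -2.76] [ 0.05  1.11  0.41  0.3   2.37 -2.71] margin 0.12
2.9 3.14 [ 0.05  1.14  0.51  0.27  2.24 -1.19] [ 0.05  1.11  0.41  0.3   2.37 -1.14] margin 0.22
2.9 -1.57 [0.05 1.14 0.51 0.27 2.24 0.38] [0.05 1.11 0.41 0.3  2.37 0.43] margin 0.22
```

```bash
python3 - <<'E'
from h import *
from bench import env,eyes,monitor
p=[.524,-.128]
env.reach([*p,.2234],down(.075-np.pi/2))
hit=env.movel([*p,.1034],.1,guard=12)
env.close_gripper(60); s=monitor.sense(); print(hit,np.round(s["position"],4),"gap",round(s["finger_gap"],3),np.round(s["contact_force"],1))
assert not hit and s["finger_gap"]>.15
env.movel([*p,.2234],.1); s=monitor.sense();print(round(s["clock"],2),np.round(s["contact_force"],2),round(s["finger_gap"],3))
f=eyes.grab_frame("scene");np.savez("scene4.npz",**f)
cv2.imwrite("pics/lift.png",cv2.resize(f["frame"][60:220,230:390],None,fx=3.5,fy=3.5,interpolation=2)[:,:,::-1])
E
```

```text
False [ 0.5242 -0.1281  0.1036] gap 0.249 [ 0.2 -0.7  1.3]
46.97 [-0.37 -0.5  -1.19] 0.25
```

View pics/lift.png

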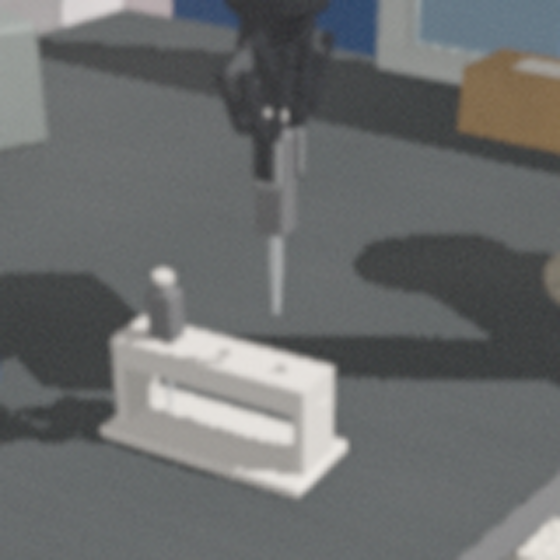

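The pipette is out, upright in the grip, with its tip at crop (277,315) clear of the bar. The shorter one is still in its hole. Next, the slant over the middle plate.

```bash
python3 - <<'E'
from h import *
from bench import env,eyes,monitor
s4=dict(np.load("scene4.npz"));print("tip exp px",proj(s4,[[.524,-.128,.14]]))
bc,by,_=board(dict(np.load("top0.npz")))
az=1.55; x=np.array([np.cos(az),np.sin(az),-1])*np.sqrt(.5); q=R2q(x,[np.sin(az),-np.cos(az),0])
env.reach(np.r_[bc,.13]-x*.0834,q)
env.movel(np.r_[bc,.056]-x*.0834,.08); env.hold(.3)
s=monitor.sense();print(round(s["clock"],2),np.round(s["position"],4),(np.r_[bc,.056]-x*.0834).round(4),round(s["finger_gap"],3),np.round(s["contact_force"],2))
t=np.r_[bc,.056]; ims=[]
for n,a,b in(("scene",130,300),("top",160,170)):
    f=eyes.grab_frame(n);np.savez(f"{n}5.npz",**f);ims.append(cv2.resize(f["frame"][a:a+140,b:b+190],None,fx=4,fy=4,interpolation=2))
    print(n,"tip exp px",proj(f,[t,t-x*.07,t-x*.164]).round(1).tolist(),"plate centre px",proj(f,[np.r_[bc,.018]]).round(1).tolist())
cv2.imwrite("pics/slant_s.png",ims[0][:,:,::-1]);cv2.imwrite("pics/slant_t.png",ims[1][:,:,::-1])
E
```

```text
tip exp px [[308.78260799 149.11851065]]
49.42 [0.5319 0.1622 0.1152] [0.5318 0.1622 0.115 ] 0.249 [-0.27  0.58  0.07]
scene tip exp px [[420.7, 215.6], [405.2, 192.9], [384.2, 162.0]] plate centre px [[418.3, 227.6]]
top tip exp px [[230.6, 233.9], [246.7, 230.2], [270.5, 224.8]] plate centre px [[233.3, 236.1]]
```

View pics/slant_s.png

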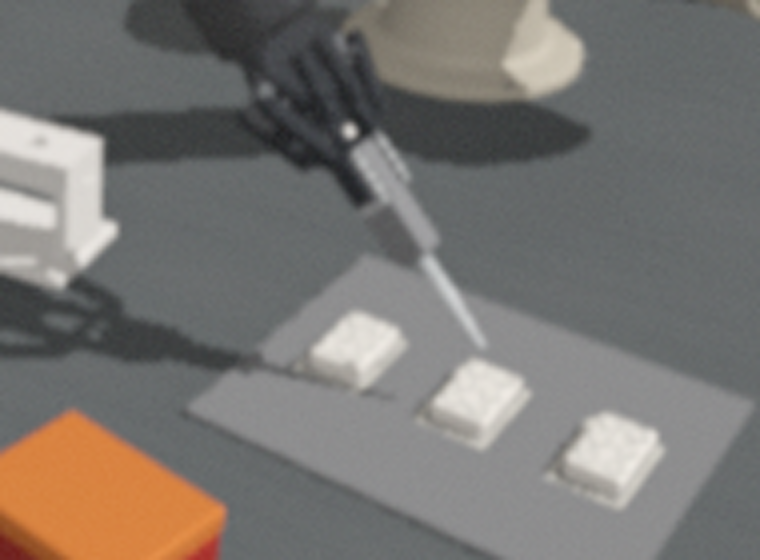

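View pics/slant_t.png

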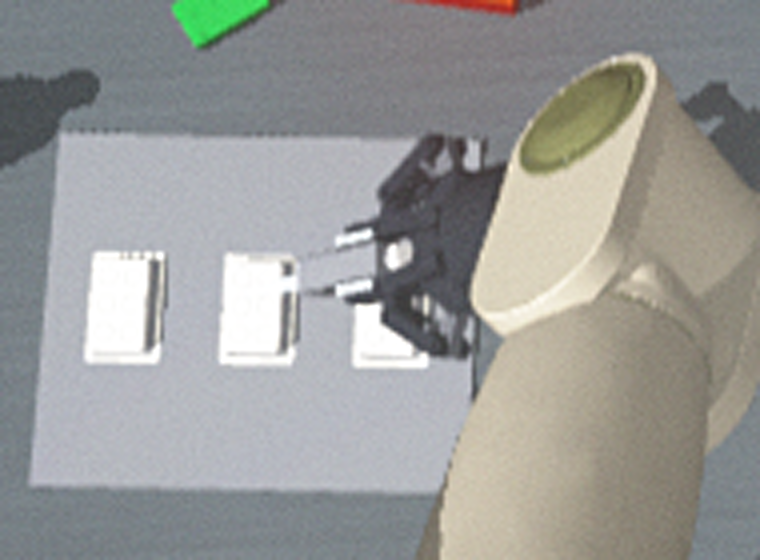

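The scene view shows the tip at (421.2,216.5), where (420.7,215.6) was expected. The shaft/handle joint is at (406.2,192.5) against (405.2,192.9) expected. So the slant is 45° with the tip about 38 mm above the middle plate's centre, the plates lie in their outlines, and the bystanders in view are in place.

```bash
python3 - <<'E'
from h import *
from bench import monitor,job
a=dict(np.load("scene0.npz"))["frame"].astype(int);b=dict(np.load("scene5.npz"))["frame"].astype(int)
for n,(u,v,w,h) in dict(bottle=(485,245,50,65),box=(288,250,70,25),rack=(182,145,50,35),short=(270,135,18,22)).items(): print(n,abs(a-b)[v:v+h,u:u+w].mean().round(1))
s=monitor.sense();print(s["clock"],s["finger_gap"]);job.hand_in()
E
```

```text
bottle 1.3
box 1.5
rack 10.1
short 19.1
49.5167 0.25284048630610256
the job is handed in; nothing more can be done
```

I finished the job and handed it in at about 49.5 s of the 72 s, still holding the pipette. The first pass at the plates shut on nothing, because the real fingertips sit about 27.6 mm behind the reported TCP. I measured that by touching the board and corrected for it.

- **Plates:** I gripped each white plate and slid it into its outline. Edge profiles put the -y edges at -17.8 mm (ideal -18) and the +x edges at about 29.5 to 30 mm (ideal 30), with all three plates level in x within about 0.3 mm in the scene view. The plate mask merged with the outlines, so its rectangle was unusable. The top camera's -x edge readings disagreed with each other, so x-centring is only sure to about 1 to 1.5 mm.
- **Pipette:** I drew the taller one straight up and slanted it 45° with the plunger end up. Its tip was set about 38 mm above the centre of the middle plate. The scene view agrees within about 1 pixel at the tip and at the shaft/handle joint. In the top view the tip could not be seen against the white plate.
- **Bystanders:** The bottle and slide box are unchanged in the before/after image difference (1.3 and 1.5 grey levels). The rack (10) and shorter pipette (19) regions differ more. I think that is the arm's moved shadow and, for the shorter pipette, the arm nearby, but I did not confirm it. The arm did not go near the rack, and the shorter pipette stood in its hole right after the lift.

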